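Colony lift: interleave the transfer card and hold the press at its mark

TASK

Take the blue transfer card by its orange tab, lay it squarely on the agar tray in the spring-loaded stand and let go of it, then set the aluminium press plate squarely on the card by its black knob. Press the stack straight down until the red pointer is in the green band (the platen 8 mm down, half its travel, never near the bottom stop), keep it there for two seconds, and finish while still pressing, without letting go. Leave the cup, bottle and vial where they are.

Things in the scene. Friction and masses are not known exactly. Their poses are not given: they have to be found in the camera images.
- stand: fixed press stand: grey base 12 mm thick (x -65 to 65, y -82 to 66 mm); on it a sprung aluminium platen 108 mm square, centred on the origin, its top 46 mm above the base's underside when released. Origin on the base's underside, z up. White scale 22 mm wide, up to z = 56 mm, at x = -43, y = -68 mm; the platen's red pointer moves down along it: green band at 6 to 10 mm of travel
- platen (a joint): travel of the platen in m: 0 released (up), growing as it is pressed down, stop at 0.016. Springs resist with 7 N at 0, 14 N at 0.008, 20 N at 0.016; platen and stack carry 4 to 6 N of it by their weight, so the hand adds about 9 N at 0.008. The stack alone does not sink it
- tray: white agar tray with dark red agar face, 92 x 92 x 14 mm, lying loose in the platen's corner lips (5 mm high, 1.7 mm play). Origin: centre of its underside; z up, sides along x and y, x like the stand's
- card: blue rigid transfer card with white face, 92 x 92 x 4 mm, 35 g. Origin: centre of its underside; z up, sides along x and y. On its -x side an orange upright tab outside the square: 8 mm thick along x, 36 mm along y, its centre at x = -56 mm, from z = 0 to 34 mm; the grip for the card. It starts lying on the grey board, face and tab up
- press_plate: aluminium press plate 88 x 88 x 10 mm, about 0.2 kg, with a round black knob at its centre: 30 mm diameter, from z = 10 to 46 mm (36 mm flange up to z = 13). Origin: centre of the plate's underside; z up, sides along x and y. It starts lying on the grey board, knob up
- sample_cup: bystander: screw-lid sample cup with yellow lid, 64 mm diameter, 62 mm high; origin at the centre of its underside
- broth_bottle: bystander: dark bottle with blue cap, 44 mm diameter, 105 mm high; origin at the centre of its underside
- vial: bystander: small white-capped vial, 25 mm diameter, 62 mm high; origin at the centre of its underside
- board: fixed grey staging board on the bench, 215 x 380 mm (x, y), 14 mm high, level; the card and the press plate start on it. Origin: centre of its underside

How it is judged (in metres and radians):
On the way, in this order (a step that is already met when the one before it is completed fails the run):
1. the card lies flat and square on the tray, let go of, before the press plate is on it (horizontal distance between card and tray below 0.01 m and z of card in the frame of tray between 0.011 and 0.017 m and angle between card's own z axis and vertical below 0.06 rad and (angle between the x axis of card and the x axis of tray, either way round below 0.17 rad or angle between the x axis of card and the y axis of tray, either way round below 0.17 rad) and contact force between each of the fingers, press_plate and card below 0.1 N), for 0.2 s.
2. the platen is held pressed at its mark, through the plate, the card and the tray (value of joint platen between 0.005 and 0.011 m and horizontal distance between press_plate and card below 0.01 m and contact force between press_plate and card above 4 N), for 1.5 s.
At the end, for the whole second after the job is handed in: Card on tray and press plate on card, each centred within 10 mm on the one below, flat, square within 10 degrees; fingers still pressing, platen 5 to 11 mm down and steady, over 4 N passing through plate, card and tray; arm off the card, tray within 6 mm of the stand's centre (all of step 2 and contact force between the fingers and press_plate above 3 N and contact force between card and tray above 4 N and contact force between the arm and card below 0.5 N and horizontal distance between card and tray below 0.01 m and z of card in the frame of tray between 0.011 and 0.017 m and (angle between the x axis of card and the x axis of tray, either way round below 0.17 rad or angle between the x axis of card and the y axis of tray, either way round below 0.17 rad) and z of press_plate in the frame of card between 0.001 and 0.007 m and (angle between the x axis of press_plate and the x axis of tray, either way round below 0.17 rad or angle between the x axis of press_plate and the y axis of tray, either way round below 0.17 rad) and angle between press_plate's own z axis and vertical below 0.08 rad and horizontal distance between tray and stand below 0.006 m and linear speed of press_plate below 0.02 m/s); the arm keeps its last pose, push and grip.
It fails at once if the platen is driven to its bottom stop (over 14 mm) (value of joint platen above 0.014 m).
It fails at once if cup, bottle or vial pushed over 30 mm away or tipped (distance of any of sample_cup, broth_bottle, vial from where it was at the start of the episode above 0.03 m or angle between any of sample_cup, broth_bottle, vial's own z axis and vertical above 0.4 rad).
It also fails if it takes over 64 s, if anything falls off the work surface, if the arm or the gripper's body presses on something with over 40 N, if the wrist force passes 120 N, or if a joint passes its speed limit or range.

ROBOT

A 7-joint arm with a two-finger parallel gripper is mounted at the origin on a cart in front of the work surface, level with it; the furniture and walls round the work are solid. World frame = base frame: x ahead of the robot, y to its left, z up, the work surface at z = 0. Lengths are in m, angles in degrees, forces in N, time in s.
With the tool pointing down it reaches from about 0.35 to 0.9 m from the base axis. Payload 8.1 kg.
Tool frame: the origin (TCP) lies on the centre line of the jaws, within the pads' length; the fingertips stand 22 mm ahead of it and the grasp point (between the pads) lies 3 mm ahead of it (manip.tcp_to_tips is the distance from the TCP to the fingertips, in m); z points along the fingers, y is the line along which they close (so a half turn about z gives the same grasp; the last joint's range is limited). The gripper opens to 85 mm and grips with 20 to 120 N. Pads are 22 mm wide; open, the fingers measure 114 mm over their backs; the gripper's body (76 mm by 85 mm) begins 54 mm behind the grasp point. The pads swing forward as they close: fully open they stand 13 mm farther back than shut.
Start: joints at [62.533, 24.895, 1.432, 90.138, -0.665, 64.973, -4.303], TCP at [0.23, -0.581, 0.253] pointing down, gripper open.
Joint ranges: [-149.89, 149.89], [-25.12, 119.58], [-72.63, 75.52], [4.76, 147.25], [-75.54, 255.54], [6.69, 114.76], [-157.13, 157.13]. Speed limits (degrees/s): [127.2, 127.2, 172.46, 172.46, 180, 180, 180].

INTERFACE

Orientations are given as [roll, pitch, yaw] about the fixed x, y, z axes, in that order (R = Rz(yaw) Ry(pitch) Rx(roll)).
In Python, from bench import manip gives the robot as it stands.
- The arm moves only by the tool creep_tool, called after "Call:" as name(argument=value, ...), one argument or row to a line, values as JSON. Schema: {"type":"object","properties":{"moves":{"type":"array","items":{"type":"array","items":{"type":"array","items":{"type":"number"},"minItems":4,"maxItems":4},"minItems":1,"maxItems":12},"minItems":1,"maxItems":1},"aperture":{"type":"number"},"grip_n":{"type":"number"},"only":{"type":"string"},"quiet":{"type":"boolean"},"lines":{"type":"string"}},"required":["moves"],"additionalProperties":false}. moves is a list that holds a single list of rows (three levels of brackets), with 1 to 12 rows, each of 4 numbers: dx, dy, dz in shares of 20 cm (1.0 is 20 cm), then a turn about the tool's z in parts of the range, where 1.0 means 180 degrees; each row shifts and turns the commanded pose from where the row before left it, along the tool's axes as they then stand; what a row does not reach is not made up. A row lasts 1/8 s, in which the tool goes at most 0.0625 m and 10.7 degrees, less where a joint would pass 70% of its speed; a pose out of reach is approached as far as the arm can. aperture is the finger opening in m, set as the call begins (left out keeps the last). The fingers move at their own pace and stop on an object; grip_n is the grip in N (left out, the last holds). Time passes only in rows, so rows that do not move let the fingers close. The tool returns the time, the measured TCP pose, the force, the opening and the grip force at its end. only (a regular expression) keeps the lines of the reply that match it, lines (a string "A,B") keeps lines A to B, and quiet returns only ok. Input that does not fit is refused with a message, and nothing moves.
- manip.get_obs(): the state, without advancing time (a new reading comes with each control period).
- manip.get_image(name): name is "scene" or "side" or "wrist"; returns the picture (384x512x3 uint8, blue, green, red); there is no depth.
- manip.camera_params(name): a dict with "intrinsics" (3x3 intrinsics, pixels), "extrinsics" (4x4, takes a point from world to camera coordinates); the wrist camera has in their place "T_tool_cam" (4x4, takes a point from camera to tool coordinates, whose origin is the TCP and whose axes are the flange's). Camera axes: x right, y down, z forward; pixel columns grow to the right and rows downward; lengths in m; the calibration is good to about 2 mm. A picture is of the moment at which its call begins: read the wrist's pose just before it. camera_params takes no time and is no camera call.
- manip.hand_in(): hands the job in; it is judged then, once.
The state is a dict: "time_s": time; "q": joint angles; "joint_vel": joint speeds; "effort": joint torques, N m; "eef_pos": TCP position; "eef_rot": TCP orientation; "wrist_force": force on the tool from outside, world axes, zero at the start; "ft_torque": the same for the moment, N m; "finger_gap": finger opening in m; "grip_force": force on a finger pad.
Only numpy, scipy, OpenCV 4.12 (cv2) and the standard library are available. Lean on these libraries where they do the work, as an engineer would, in place of code of your own. Each camera call takes 0.05 s, during which the arm holds its last target. There are 200 camera calls.

## Working session

There is one attempt and no reset: what is moved stays moved. The work goes in short steps, Python scripts to look and compute and a tool call to move; the robot and the scene stay as the last step left them, time stands still between calls to the robot, and variables do not carry over. Pictures are saved under pics/ and viewed, at most 13 in all, crops included, and the job is handed in when it is done.

```bash
ls; mkdir -p pics
```

Run:
```python
from bench import manip
import cv2,numpy as np
np.set_printoptions(precision=4,suppress=True)
for n in("scene","side","wrist"):
    cv2.imwrite(f"pics/{n}0.png",manip.get_image(n)); print(n,manip.camera_params(n))
o=manip.get_obs();print(o)
```

```text
bench.py
pics
scene {'intrinsics': array([[460.7797,   0.    , 259.6248],
       [  0.    , 460.7797, 191.9008],
       [  0.    ,   0.    ,   1.    ]]), 'extrinsics': array([[-0.9004, -0.4346,  0.0197,  0.4474],
       [-0.2544,  0.4894, -0.8341,  0.267 ],
       [ 0.3529, -0.756 , -0.5513,  0.7449],
       [ 0.    ,  0.    ,  0.    ,  1.    ]])}
side {'intrinsics': array([[422.1113,   0.    , 254.6347],
       [  0.    , 422.1113, 193.0314],
       [  0.    ,   0.    ,   1.    ]]), 'extrinsics': array([[-0.8518, -0.5238, -0.0064,  0.3904],
       [-0.2585,  0.4309, -0.8646,  0.2592],
       [ 0.4557, -0.7348, -0.5024,  0.58  ],
       [ 0.    ,  0.    ,  0.    ,  1.    ]])}
wrist {'intrinsics': array([[280.0598,   0.    , 258.8634],
       [  0.    , 280.0598, 185.6704],
       [  0.    ,   0.    ,   1.    ]]), 'T_tool_cam': array([[ 0.0002, -0.9628, -0.2704,  0.0692],
       [ 1.    , -0.0001,  0.0011, -0.0003],
       [-0.0011, -0.2704,  0.9628, -0.1208],
       [ 0.    ,  0.    ,  0.    ,  1.    ]])}
{'time_s': 0.15, 'q': array([62.5326, 24.9277,  1.4321, 90.1746, -0.6627, 64.9724, -4.3032]), 'joint_vel': array([-0.0527, -0.1657,  0.0887, -0.1606,  0.0157, -0.0611,  0.0353]), 'effort': array([  0.003 , -67.0883,   1.0267, -31.6448,   0.0156,   0.0089,
        -0.    ]), 'eef_pos': array([ 0.2298, -0.5809,  0.2527]), 'eef_rot': array([-179.9341,    0.0084,   21.5843]), 'wrist_force': array([ 0.277 ,  0.3243, -0.3743]), 'ft_torque': array([ 0.0078, -0.035 , -0.0113]), 'grip_force': 0.0, 'finger_gap': 0.08553992190227006}
```

```bash
cd pics; python3 -c "
import cv2
a=cv2.imread('scene0.png');cv2.imwrite('scene0b.png',cv2.resize(a,(800,600),interpolation=cv2.INTER_CUBIC))
a=cv2.imread('wrist0.png');cv2.imwrite('wrist0b.png',cv2.resize(a,(800,600),interpolation=cv2.INTER_CUBIC))"
```

```text
(no output)
```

View pics/scene0b.png

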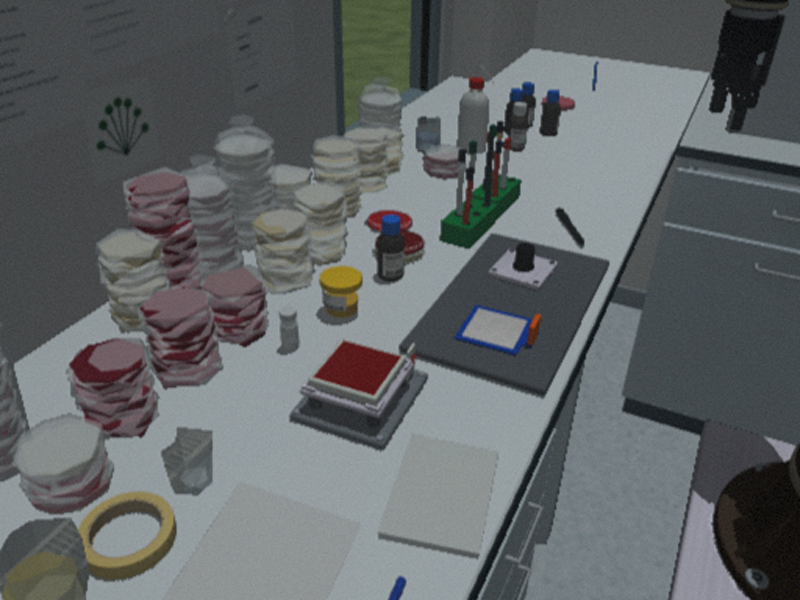

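View pics/wrist0b.png

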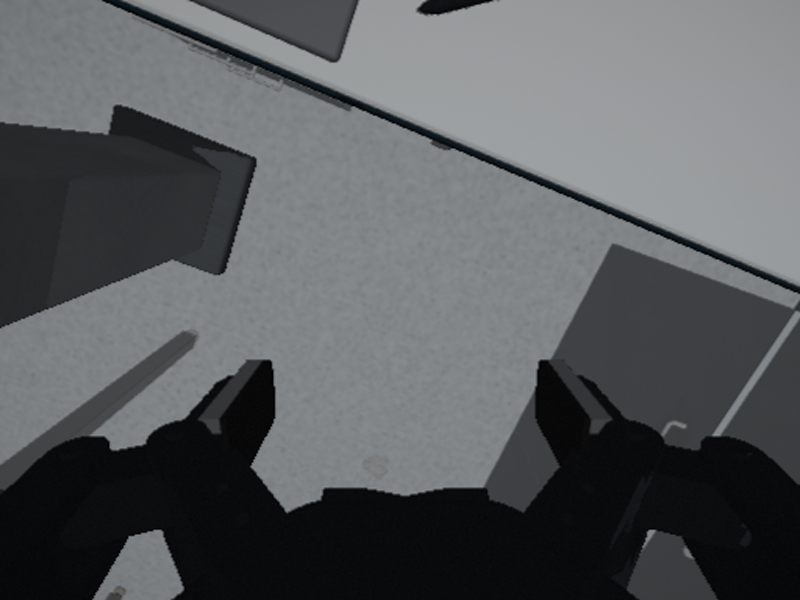

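Scene view (enlarged 1.5625x): card centre ≈(495,328), tab top ≈(535,320), knob top ≈(525,247), tray ≈(360,370), stand corners (292,413), (380,440), (427,375); cup (341,290), bottle (390,250) and vial (289,330) stand behind the work. The wrist view shows only floor and bench edge.

Create h.py:
```python
from bench import manip
import numpy as np, cv2
from scipy.spatial.transform import Rotation as R
np.set_printoptions(precision=4,suppress=True)
def tool(o=None):
    o=o or manip.get_obs(); T=np.eye(4); T[:3,:3]=R.from_euler('xyz',o['eef_rot'],degrees=True).as_matrix(); T[:3,3]=o['eef_pos']; return T
def w2c(name,T=None):
    p=manip.camera_params(name)
    return p['intrinsics'], (np.linalg.inv(T@p['T_tool_cam']) if name=='wrist' else p['extrinsics'])
def px2w(name,uv,z,T=None,s=1.0):
    K,E=w2c(name,T); C=np.linalg.inv(E)
    d=C[:3,:3]@np.linalg.solve(K,[uv[0]*s,uv[1]*s,1]); c=C[:3,3]
    return c+d*(z-c[2])/d[2]
def proj(name,P,T=None):
    K,E=w2c(name,T); p=K@(E[:3,:3]@np.asarray(P,float).T+E[:3,3:]); return (p[:2]/p[2]).T
def delta(target,yaw=None):
    "tool-frame shift to a world target, and turn about tool z to the yaw (mod 180)"
    T=tool(); d=T[:3,:3].T@(np.array(target)-T[:3,3]); print('tool d',d)
    if yaw is not None:
        y=np.degrees(np.arctan2(T[1,0],T[0,0])); t=-((yaw-y+90)%180-90); print('yaw now',y,'tool turn',t)
```

Run:
```python
from h import *
f=lambda u,v,z,n:print(n,px2w('scene',(u,v),z,s=.64))
f(495,328,.018,'card');f(535,317,.048,'tab top');f(525,247,.06,'knob top');f(361,370,.06,'tray')
for uv in((292,413),(380,440),(427,375)):f(*uv,.012,'stand corner')
for uv in((403,347),(545,387),(609,262),(487,235)):f(*uv,.014,'board')
f(341,275,.062,'cup');f(391,220,.105,'bottle');f(289,312,.062,'vial')
print(tool()[:3,:3])
```

```text
card [ 0.4491 -0.198   0.018 ]
tab top [ 0.3959 -0.2084  0.048 ]
knob top [ 0.4657 -0.375   0.06  ]
tray [0.5499 0.02   0.06  ]
stand corner [0.6145 0.0814 0.012 ]
stand corner [0.4955 0.0736 0.012 ]
stand corner [ 0.4957 -0.0625  0.012 ]
board [ 0.55   -0.1009  0.014 ]
board [ 0.3471 -0.1083  0.014 ]
board [ 0.3441 -0.4734  0.014 ]
board [ 0.561  -0.4671  0.014 ]
cup [ 0.6828 -0.1605  0.062 ]
bottle [ 0.6599 -0.2799  0.105 ]
vial [ 0.6972 -0.0433  0.062 ]
[[ 0.9299  0.3679 -0.0006]
 [ 0.3679 -0.9299  0.001 ]
 [-0.0001 -0.0011 -1.    ]]
```

The manual's scale: shifts go in shares of 20 cm and turns go in shares of 180 degrees. Converting my numbers, 0.043 m / 0.2 = 0.215, -0.031 m / 0.2 = -0.155, -10 degrees / 180 = -0.0556.

Call:
creep_tool(
  moves=[
    [[0.215,-0.155,-0.035,0],[0.215,-0.155,-0.035,0],[0.215,-0.155,-0.035,0],[0.215,-0.155,-0.035,0],[0.215,-0.155,-0.035,0],[0.215,-0.155,-0.035,0],[0.215,-0.155,-0.035,0],[0,0,0,-0.0556],[0,0,0,-0.0556],[0,0,0,-0.0556],[0,0,0,-0.0556],[0,0,0,-0.0556]],
  ],
)

```text
time_s: 1.65
eef_pos: [0.4298, -0.2686, 0.3021]
eef_rot: [-180.0, -0.0, 71.9]
wrist_force: [-0.1, -0.6, -0.9]
finger_gap: 0.0853
grip_force: 0.0
```

Call:
creep_tool(
  moves=[
    [[0,0,0,-0.05],[0,0,0,-0.05],[0,0,0,0]],
  ],
)

```text
time_s: 2.02
eef_pos: [0.4298, -0.2687, 0.3021]
eef_rot: [-180.0, -0.0, 89.5]
wrist_force: [-0.3, 0.3, -0.5]
finger_gap: 0.0853
grip_force: 0.0
```

Run:
```python
from h import *
o=manip.get_obs();T=tool(o);np.save('T1.npy',T);im=manip.get_image('wrist')
print(o['eef_pos'],o['eef_rot'],o['q'])
cv2.imwrite('pics/w1.png',im);cv2.imwrite('pics/w1b.png',cv2.resize(im,(800,600),interpolation=cv2.INTER_CUBIC))
```

```text
[ 0.4298 -0.2687  0.3021] [-179.9782   -0.0149   89.518 ] [ 40.7951  12.9476 -18.0244 100.9189   4.319   66.8339  21.0148]
```

View pics/w1b.png

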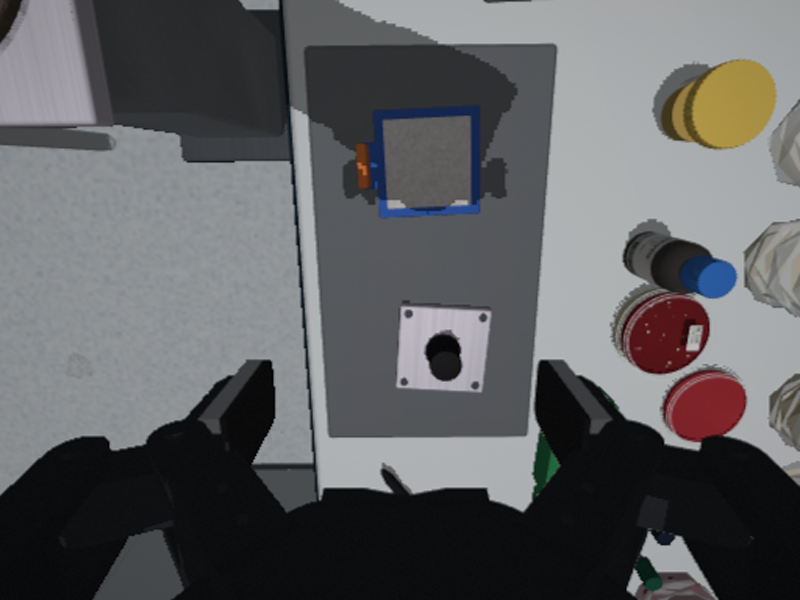

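Wrist view (1.5625x): card corners ≈(374,110), (479,106), (480,213), (379,217), tab top at ≈(362,165); plate top corners ≈(400,304), (491,307), (482,392), (397,389), knob top at ≈(446,366).

Run:
```python
from h import *
T=np.load('T1.npy')
def sq(c,z,half):
    P=np.array([px2w('wrist',p,z,T,.64) for p in c])[:,:2]
    ctr=P.mean(0); e=[P[(i+1)%4]-P[i] for i in range(4)]
    print('centre',ctr,'sides',[np.linalg.norm(x) for x in e],'dirs mod 90',[ (np.degrees(np.arctan2(x[1],x[0]))+45)%90-45 for x in e])
sq([(374,110),(479,106),(480,213),(379,217)],.018,.046)
sq([(400,304),(491,307),(482,392),(397,389)],.024,.044)
print('tab',px2w('wrist',(362,166),.048,T,.64),'knob',px2w('wrist',(446,366),.06,T,.64))
```

```text
centre [ 0.4519 -0.1967] sides [np.float64(0.09037267476705829), np.float64(0.09118214178001276), np.float64(0.092646219923313), np.float64(0.09151219261055803)] dirs mod 90 [np.float64(1.5620200544199037), np.float64(2.750760941790702), np.float64(1.7777812276661393), np.float64(1.3233326943841632)]
centre [ 0.467  -0.3728] sides [np.float64(0.08719480337929508), np.float64(0.09061638191782301), np.float64(0.08622473089022864), np.float64(0.09020763660323562)] dirs mod 90 [np.float64(-2.4539262936980393), np.float64(-3.1700360626148836), np.float64(-2.7209289839561563), np.float64(-2.556521707201398)]
tab [ 0.396  -0.1987  0.048 ] knob [ 0.4672 -0.3736  0.06  ]
```

```bash
python3 -c "
import cv2
a=cv2.imread('pics/w1.png')[60:148,215:325];cv2.imwrite('pics/w1c.png',cv2.resize(a,None,fx=7,fy=6.8,interpolation=cv2.INTER_CUBIC))"
```

```text
(no output)
```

View pics/w1c.png

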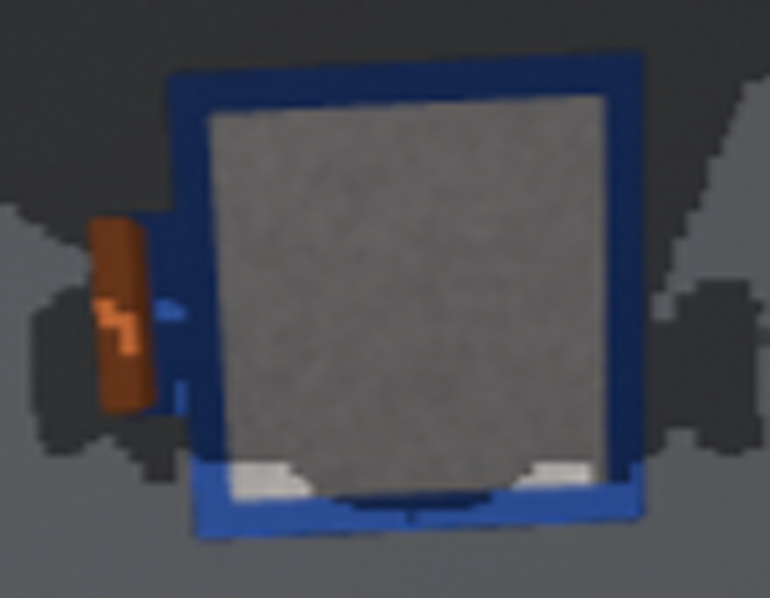

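Crop confirms: card yawed about +1.9°, tab on the robot side. Before grasping, I'll look at the tray.

Converted, 0.05 m / 0.2 = 0.25, 0.012 m / 0.2 = 0.06, -2.4 degrees / 180 = -0.0133.

Call:
creep_tool(
  moves=[
    [[0.25,0.06,0,0],[0.25,0.06,0,0],[0.25,0.06,0,0],[0.25,0.06,0,0],[0.25,0.06,0,-0.0133],[0,0,0,0],[0,0,0,0]],
  ],
)

```text
time_s: 2.95
eef_pos: [0.4917, -0.0195, 0.3021]
eef_rot: [-180.0, 0.0, 91.9]
wrist_force: [-0.0, 0.4, -0.5]
finger_gap: 0.0855
grip_force: 0.0
```

Run:
```python
from h import *
o=manip.get_obs();T=tool(o);np.save('T2.npy',T);im=manip.get_image('wrist');s=manip.get_image('side')
print(o['eef_pos'],o['eef_rot'],o['q'])
cv2.imwrite('pics/s2.png',s)
cv2.imwrite('pics/w2.png',im);cv2.imwrite('pics/w2b.png',cv2.resize(im,(800,600),interpolation=cv2.INTER_CUBIC))
```

```text
[ 0.4917 -0.0195  0.3021] [-179.9755    0.0279   91.8544] [ 19.2727  12.6278 -27.8686 102.1351   6.4098  66.82    -8.7006]
```

View pics/w2b.png

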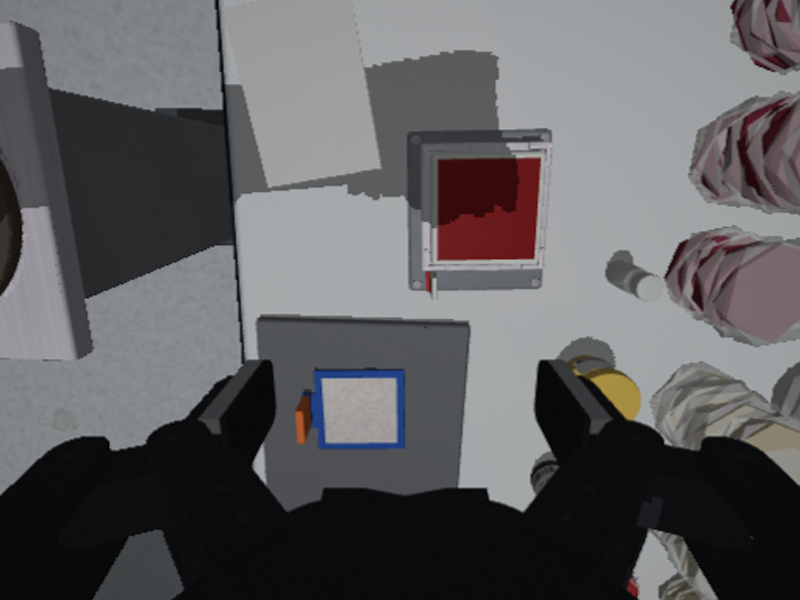

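Stand base corners ≈(408,131), (551,129), (542,289), (409,290), with the scale at (432,287), so the stand's axes are near the world axes; the tray's agar spans ≈(438,157)–(540,262). I'll enlarge it for its corners.

```bash
python3 -c "
import cv2
a=cv2.imread('pics/w2.png')[78:192,254:360];cv2.imwrite('pics/w2c.png',cv2.resize(a,None,fx=5,fy=5,interpolation=cv2.INTER_CUBIC))"
```

```text
(no output)
```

View pics/w2c.png

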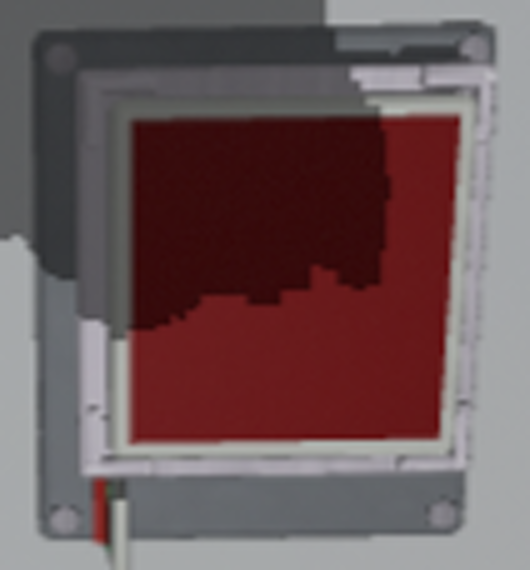

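Agar corners in the crop: (133,121), (461,115), (441,439), (130,443); platen corners (80,70), (496,67), (465,472), (83,473).

Run:
```python
from h import *
T=np.load('T2.npy')
def sq(c,z,n):
    P=np.array([px2w('wrist',(p[0]/5+253.6,p[1]/5+77.6),z,T) for p in c])[:,:2]
    ctr=P.mean(0); e=[P[(i+1)%4]-P[i] for i in range(4)]
    print(n,'centre',ctr,'sides',[np.linalg.norm(x).round(4) for x in e],'dirs mod 90',[ ((np.degrees(np.arctan2(x[1],x[0]))+45)%90-45).round(2) for x in e])
sq([(133,121),(461,115),(441,439),(130,443)],.060,'agar')
sq([(80,70),(496,67),(465,472),(83,473)],.046,'platen')
sq([(33,28),(495,22),(465,532),(40,540)],.012,'base (ctr y off -8mm)')
delta([.396,-.1985,.10],91.9)
```

```text
agar centre [0.5589 0.0173] sides [np.float64(0.0813), np.float64(0.0819), np.float64(0.0821), np.float64(0.0815)] dirs mod 90 [np.float64(2.87), np.float64(3.01), np.float64(2.62), np.float64(2.5)]
platen centre [0.5587 0.0176] sides [np.float64(0.1062), np.float64(0.106), np.float64(0.1054), np.float64(0.1056)] dirs mod 90 [np.float64(2.26), np.float64(2.47), np.float64(2.02), np.float64(2.91)]
base (ctr y off -8mm) centre [0.5586 0.0103] sides [np.float64(0.1276), np.float64(0.1461), np.float64(0.1294), np.float64(0.1471)] dirs mod 90 [np.float64(2.57), np.float64(3.5), np.float64(2.98), np.float64(2.77)]
tool d [-0.1748 -0.1011  0.2023]
yaw now 91.78231507008967 tool turn -0.11768492991033952
```

Converted, -0.035 m / 0.2 = -0.175, 0.034 m / 0.2 = 0.17.

Call:
creep_tool(
  moves=[
    [[-0.175,-0.1,0.1,0],[-0.175,-0.1,0.1,0],[-0.175,-0.1,0.1,0],[-0.175,-0.1,0.1,0],[-0.175,-0.105,0.1,0],[0,0,0.17,0],[0,0,0.17,0],[0,0,0.17,0],[0,0,0,0],[0,0,0,0]],
  ],
  aperture=0.06,
)

```text
time_s: 4.3
eef_pos: [0.3972, -0.1982, 0.1012]
eef_rot: [180.0, 0.0, 91.9]
wrist_force: [-0.3, 0.2, 1.7]
finger_gap: 0.0601
grip_force: 0.0
```

Run:
```python
from h import *
delta([.396,-.1985,.046],91.9)
```

```text
tool d [-0.0002 -0.0013  0.0552]
yaw now 91.90002527076993 tool turn 2.527076992464572e-05
```

Converted, 0.02 m / 0.2 = 0.1, 0.015 m / 0.2 = 0.075.

Call:
creep_tool(
  moves=[
    [[0,-0.005,0.1,0],[0,0,0.1,0],[0,0,0.075,0],[0,0,0,0],[0,0,0,0]],
  ],
)

```text
time_s: 4.92
eef_pos: [0.3968, -0.198, 0.0465]
eef_rot: [179.9, 0.1, 92.0]
wrist_force: [0.5, -0.0, -0.7]
finger_gap: 0.0599
grip_force: 0.0
```

Call:
creep_tool(
  moves=[
    [[0,0,0,0],[0,0,0,0],[0,0,0,0],[0,0,0,0],[0,0,0,0],[0,0,0,0]],
  ],
  aperture=0,
  grip_n=40,
)

```text
time_s: 5.68
eef_pos: [0.3961, -0.1976, 0.0456]
eef_rot: [180.0, 0.0, 92.0]
wrist_force: [-1.4, 0.4, 6.2]
finger_gap: 0.0073
grip_force: 39.5
```

Converted, -0.04 m / 0.2 = -0.2, -0.03 m / 0.2 = -0.15.

Call:
creep_tool(
  moves=[
    [[0,0,-0.05,0],[0,0,-0.15,0],[0,0,-0.2,0],[0,0,-0.1,0],[0,0,0,0],[0,0,0,0],[0,0,0,0]],
  ],
)

```text
time_s: 6.55
eef_pos: [0.3953, -0.1973, 0.1445]
eef_rot: [-179.9, -0.0, 92.0]
wrist_force: [-0.5, 0.6, -0.4]
finger_gap: 0.0073
grip_force: 39.1
```

Run:
```python
from h import *
o=manip.get_obs();T=tool(o);np.save('T3.npy',T);im=manip.get_image('wrist');s=manip.get_image('scene')
print(o['eef_pos'],o['eef_rot'])
# expected card top corners if untilted: grasp at tab (0.396,-0.1985,.014)+lift
c,sn=np.cos(np.radians(1.9)),np.sin(np.radians(1.9))
z=.018+o['eef_pos'][2]-.0456
P=[[.452+c*a-sn*b,-.1965+sn*a+c*b,z] for a,b in((-.046,.046),(.046,.046),(.046,-.046),(-.046,-.046))]
for im_,n,t in((im,'wrist',T),(s,'scene',None)):
    p=proj(n,P,t); print(n,p)
    for q in p: cv2.drawMarker(im_,tuple(int(round(x)) for x in q),(0,255,0),cv2.MARKER_CROSS,7,1)
m=np.vstack([cv2.resize(im[0:192,150:406],(768,300*192//100)) [:300*192//100], ])[:300]
cv2.imwrite('pics/w3.png',cv2.resize(im,(680,510)));cv2.imwrite('pics/s3.png',cv2.resize(s[130:290,200:400],(750,600),interpolation=cv2.INTER_CUBIC))
a=cv2.imread('pics/w3.png');b=cv2.resize(cv2.imread('pics/s3.png'),(400,320));cv2.imwrite('pics/m3.png',np.hstack([cv2.resize(a,(400,300)),b[10:310]]))
```

```text
[ 0.3953 -0.1973  0.1445] [-179.9079   -0.0465   91.9908]
wrist [[277.9944 153.8552]
 [450.4431 154.1919]
 [422.8004 300.9701]
 [274.9951 300.6441]]
scene [[334.0625 188.0437]
 [291.7166 177.7406]
 [306.0416 158.3985]
 [345.8521 167.4027]]
```

View pics/m3.png

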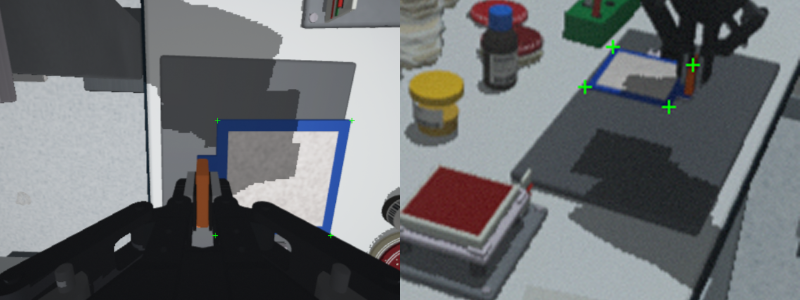

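The lifted card matches the untilted prediction (green crosses on its corners) within about 1 mm, so the grasp is level.

Run:
```python
from h import *
delta([.503,.0154,.105],92.8)
```

```text
tool d [0.2088 0.1149 0.0396]
yaw now 91.99553884519827 tool turn -0.8044611548017286
```

Converted, 0.04 m / 0.2 = 0.2, 0.035 m / 0.2 = 0.175, -0.8 degrees / 180 = -0.0044.

Call:
creep_tool(
  moves=[
    [[0.05,0.025,0,0],[0.125,0.07,0,0],[0.175,0.1,0,0],[0.2,0.11,0,0],[0.2,0.11,0,0],[0.15,0.085,0,0],[0.095,0.05,0,0],[0.05,0.025,0,-0.0044],[0,0,0.075,0],[0,0,0.075,0],[0,0,0.045,0],[0,0,0,0]],
  ],
)

```text
time_s: 8.15
eef_pos: [0.5028, 0.0146, 0.1053]
eef_rot: [-179.9, 0.0, 92.7]
wrist_force: [-0.3, -0.4, -0.3]
finger_gap: 0.0072
grip_force: 39.1
```

Call:
creep_tool(
  moves=[
    [[0,0,0,0],[0,0,0,0],[0,0,0,0]],
  ],
)

```text
time_s: 8.52
eef_pos: [0.5039, 0.0153, 0.1067]
eef_rot: [180.0, 0.0, 92.8]
wrist_force: [0.1, -0.4, 0.4]
finger_gap: 0.0073
grip_force: 39.1
```

Run:
```python
from h import *
delta([.503,.0154,.0916],92.8)
```

```text
tool d [ 0.0001 -0.0009  0.0151]
yaw now 92.7828418965828 tool turn -0.017158103417202142
```

Converted, 0.008 m / 0.2 = 0.04, 0.004 m / 0.2 = 0.02.

Call:
creep_tool(
  moves=[
    [[0,-0.005,0.04,0],[0,0,0.02,0],[0,0,0,0],[0,0,0,0]],
  ],
)

```text
time_s: 9.02
eef_pos: [0.5027, 0.0153, 0.0943]
eef_rot: [-180.0, -0.0, 92.8]
wrist_force: [0.1, -0.5, -0.1]
finger_gap: 0.007
grip_force: 39.1
```

Call:
creep_tool(
  moves=[
    [[0,0,0.005,0],[0,0,0.005,0],[0,0,0,0],[0,0,0,0]],
  ],
)

```text
time_s: 9.52
eef_pos: [0.5026, 0.0152, 0.0923]
eef_rot: [-180.0, 0.0, 92.8]
wrist_force: [0.2, -0.5, 0.4]
finger_gap: 0.0073
grip_force: 39.1
```

Run:
```python
from h import *
o=manip.get_obs();print(o['eef_pos'],o['wrist_force'],o['ft_torque'])
```

```text
[0.5026 0.0152 0.0923] [ 0.2427 -0.4932  0.4007] [0.013  0.0262 0.0508]
```

Converted, 0.001 m / 0.2 = 0.005.

Call:
creep_tool(
  moves=[
    [[0,0,0.005,0],[0,0,0,0],[0,0,0,0]],
  ],
)

```text
time_s: 9.9
eef_pos: [0.5027, 0.0153, 0.0915]
eef_rot: [180.0, 0.0, 92.8]
wrist_force: [-2.0, -0.1, 5.3]
finger_gap: 0.0072
grip_force: 39.9
```

Call:
creep_tool(
  moves=[
    [[0,0,0.005,0],[0,0,0,0],[0,0,0,0]],
  ],
)

```text
time_s: 10.28
eef_pos: [0.5027, 0.0153, 0.0905]
eef_rot: [180.0, 0.0, 92.8]
wrist_force: [-1.3, -1.2, 5.1]
finger_gap: 0.0074
grip_force: 40.0
```

Run:
```python
from h import *
o=manip.get_obs();print(o['eef_pos'],o['wrist_force'],o['ft_torque'])
```

```text
[0.5027 0.0153 0.0905] [-1.3192 -1.1973  5.1228] [-0.0233  0.2739 -0.0085]
```

Contact. Release, rise, and check.

Converted, -0.0005 m / 0.2 = -0.0025.

Call:
creep_tool(
  moves=[
    [[0,0,-0.0025,0],[0,0,0,0],[0,0,0,0],[0,0,0,0],[0,0,0,0]],
  ],
  aperture=0.04,
)

```text
time_s: 10.9
eef_pos: [0.5026, 0.0153, 0.0908]
eef_rot: [-180.0, 0.0, 92.8]
wrist_force: [-0.0, 1.2, 0.7]
finger_gap: 0.0401
grip_force: 0.0
```

Call:
creep_tool(
  moves=[
    [[0,0,-0.05,0],[0,0,-0.15,0],[0,0,-0.25,0],[0,0,-0.25,0],[0,0,-0.15,0],[-0.25,-0.05,-0.1,0],[-0.25,-0.05,0,0],[-0.1,0,0,0],[0,0,0,0],[0,0,0,0]],
  ],
)

```text
time_s: 12.15
eef_pos: [0.4886, -0.1042, 0.2811]
eef_rot: [180.0, -0.0, 92.9]
wrist_force: [0.2, 0.8, -0.6]
finger_gap: 0.04
grip_force: 0.0
```

Run:
```python
from h import *
o=manip.get_obs();T=tool(o);np.save('T4.npy',T);im=manip.get_image('wrist');print(o['eef_pos'],o['eef_rot'])
c,sn=np.cos(np.radians(2.7)),np.sin(np.radians(2.7))
P=[[.559+c*a-sn*b,.0173+sn*a+c*b,.064] for a,b in((-.046,.046),(.046,.046),(.046,-.046),(-.046,-.046))]
p=proj('wrist',P,T);x0,y0=np.maximum(p.min(0).astype(int)-40,0);print(x0,y0,p)
cv2.imwrite('pics/w4.png',im)
cr=im[y0:y0+190,x0:x0+250];cr=cv2.resize(cr,None,fx=3,fy=3,interpolation=cv2.INTER_CUBIC)
for q in p: cv2.drawMarker(cr,tuple(int(round(x)) for x in ((q-[x0,y0])*3+1)),(0,255,0),cv2.MARKER_CROSS,9,1)
cv2.imwrite('pics/w4c.png',cr)
```

```text
[ 0.4886 -0.1042  0.2811] [179.978   -0.0347  92.8643]
244 0 [[286.7171  14.6578]
 [372.6386  14.9831]
 [363.6599 104.4573]
 [284.333  104.2018]]
```

View pics/w4c.png

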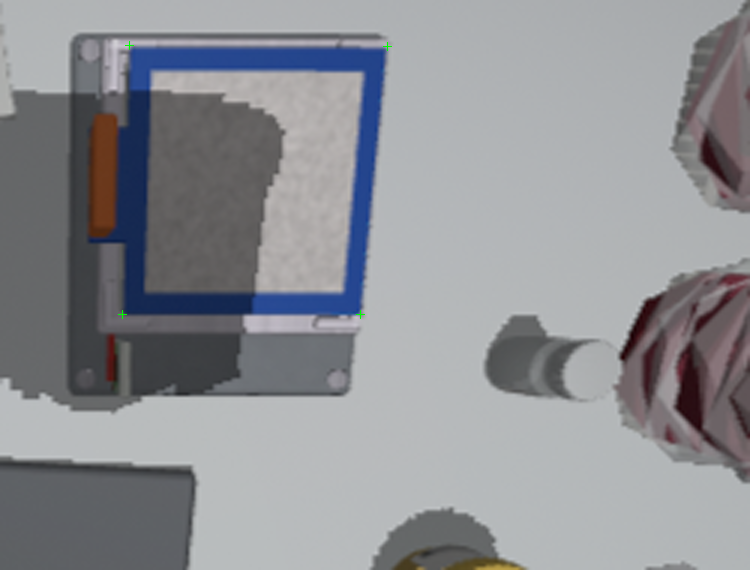

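Card lies square on the tray, its corners on the predicted crosses within ~1 mm; nothing else has moved. Next the knob.

Run:
```python
from h import *
delta([.467,-.373,.12],87.3)
```

```text
tool d [-0.2677 -0.0352  0.1609]
yaw now 92.89917507376126 tool turn 5.599175073761259
```

Converted, -0.05 m / 0.2 = -0.25, 0.04 m / 0.2 = 0.2, 5.6 degrees / 180 = 0.0311.

Call:
creep_tool(
  moves=[
    [[-0.15,-0.02,0,0],[-0.25,-0.035,0,0],[-0.25,-0.035,0.05,0],[-0.25,-0.03,0.1,0],[-0.25,-0.03,0.15,0],[-0.19,-0.025,0.15,0],[0,0,0.2,0.0311],[0,0,0.15,0],[0,0,0,0],[0,0,0,0]],
  ],
  aperture=0.065,
)

```text
time_s: 13.45
eef_pos: [0.4678, -0.3745, 0.122]
eef_rot: [179.9, 0.0, 87.3]
wrist_force: [-0.0, -0.9, 0.9]
finger_gap: 0.0651
grip_force: 0.0
```

Run:
```python
from h import *
delta([.467,-.373,.051],87.3)
o=manip.get_obs();T=tool(o);im=manip.get_image('wrist')
print(proj('wrist',[[.467,-.373,.06]],T))
cv2.imwrite('pics/w5.png',im)
cv2.imwrite('pics/w5b.png',im[150:,120:400])
```

```text
tool d [ 0.0015 -0.0009  0.071 ]
yaw now 87.2690661061895 tool turn -0.030933893810498603
[[256.7228 207.9809]]
```

View pics/w5b.png

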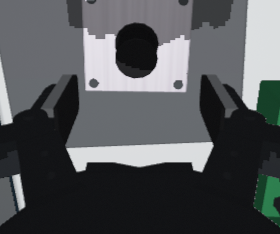

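Knob top at crop (137,58), i.e. full (257,208): exactly as predicted. Descend and grip.

Converted, 0.025 m / 0.2 = 0.125, 0.02 m / 0.2 = 0.1.

Call:
creep_tool(
  moves=[
    [[0.0075,-0.005,0.1,0],[0,0,0.125,0],[0,0,0.08,0],[0,0,0.05,0],[0,0,0,0],[0,0,0,0]],
  ],
)

```text
time_s: 14.25
eef_pos: [0.4661, -0.3737, 0.0506]
eef_rot: [179.9, 0.0, 87.2]
wrist_force: [-0.7, 0.3, 0.0]
finger_gap: 0.065
grip_force: 0.0
```

Call:
creep_tool(
  moves=[
    [[0,0,0,0],[0,0,0,0],[0,0,0,0],[0,0,0,0],[0,0,0,0]],
  ],
  aperture=0,
  grip_n=80,
)

```text
time_s: 14.88
eef_pos: [0.466, -0.3736, 0.0505]
eef_rot: [180.0, 0.0, 87.2]
wrist_force: [-1.1, 0.8, 4.1]
finger_gap: 0.0269
grip_force: 86.4
```

Call:
creep_tool(
  moves=[
    [[0,0,-0.05,0],[0,0,-0.15,0],[0,0,-0.2,0],[0,0,-0.15,0],[0,0,-0.05,0],[0,0,0,0],[0,0,0,0]],
  ],
)

```text
time_s: 15.75
eef_pos: [0.4648, -0.3729, 0.1684]
eef_rot: [-179.9, -0.1, 87.2]
wrist_force: [-1.0, 0.6, -2.1]
finger_gap: 0.0273
grip_force: 86.6
```

Run:
```python
from h import *
o=manip.get_obs();T=tool(o);np.save('T6.npy',T);im=manip.get_image('wrist');s=manip.get_image('scene');print(o['eef_pos'],o['eef_rot'])
cv2.imwrite('pics/w6.png',im);cv2.imwrite('pics/s6.png',s)
z=.024+o['eef_pos'][2]-.051
c,sn=np.cos(np.radians(-2.7)),np.sin(np.radians(-2.7))
P=[[.467+c*a-sn*b,-.373+sn*a+c*b,z] for a,b in((-.044,.044),(.044,.044),(.044,-.044),(-.044,-.044))]
for q in proj('wrist',P,T): cv2.drawMarker(im,tuple(int(round(x)) for x in q),(0,255,0),cv2.MARKER_CROSS,7,1)
q=proj('scene',P);print(q)
for a in q: cv2.drawMarker(s,tuple(int(round(x)) for x in a),(0,255,0),cv2.MARKER_CROSS,3,1)
u,v=q.mean(0).astype(int);b=cv2.resize(s[max(v-50,0):v+50,u-67:u+66],(399,300),interpolation=cv2.INTER_CUBIC)
cv2.imwrite('pics/m6.png',np.hstack([cv2.resize(im,(400,300)),b]))
```

```text
[ 0.4648 -0.3729  0.1684] [-179.8833   -0.0687   87.1858]
[[350.3331 140.3116]
 [315.0636 131.6811]
 [328.576  118.4229]
 [362.2241 126.1556]]
```

View pics/m6.png

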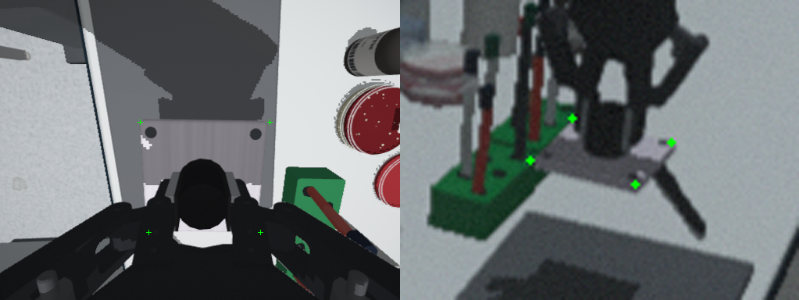

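Plate lifted level, corners on prediction. Move over the card.

Run:
```python
from h import *
delta([.5585,.017,.12],92.6)
```

```text
tool d [0.394  0.0744 0.0488]
yaw now 87.18801773384226 tool turn -5.411982266157736
```

Converted, 0.055 m / 0.2 = 0.275, 0.05 m / 0.2 = 0.25, -5.4 degrees / 180 = -0.03.

Call:
creep_tool(
  moves=[
    [[0.075,0.015,0,0],[0.15,0.03,0,0],[0.2,0.0375,0,0],[0.25,0.0475,0,0],[0.275,0.05,0,0],[0.275,0.05,0,0],[0.25,0.0475,0,0],[0.225,0.0425,0,0],[0.15,0.03,0,0],[0.075,0.015,0,0],[0.045,0.007,0,-0.03],[0,0,0,0]],
  ],
)

```text
time_s: 17.35
eef_pos: [0.559, 0.0167, 0.1696]
eef_rot: [-180.0, -0.0, 92.6]
wrist_force: [0.3, 0.0, -3.5]
finger_gap: 0.0275
grip_force: 86.6
```

Call:
creep_tool(
  moves=[
    [[0,0,0.075,0],[0,0,0.1,0],[0,0,0.04,0],[0,0,0,0],[0,0,0,0],[0,0,0,0]],
  ],
)

```text
time_s: 18.1
eef_pos: [0.5597, 0.0165, 0.1274]
eef_rot: [179.9, 0.0, 92.6]
wrist_force: [-0.0, 0.7, -1.5]
finger_gap: 0.0269
grip_force: 86.7
```

Run:
```python
from h import *
delta([.5585,.017,.1005],92.6);o=manip.get_obs();print(o['eef_pos'],o['eef_rot'],o['wrist_force'],o['ft_torque'])
```

```text
tool d [ 0.0006 -0.0012  0.0269]
yaw now 92.5717471053903 tool turn -0.028252894609693158
[0.5597 0.0165 0.1274] [179.9314   0.0012  92.5717] [-0.0084  0.7294 -1.4665] [-0.03    0.0168  0.0029]
```

Converted, 0.012 m / 0.2 = 0.06, -0.001 m / 0.2 = -0.005.

Call:
creep_tool(
  moves=[
    [[0.0025,-0.005,0.06,0],[0,0,0.045,0],[0,0,0,0],[0,0,0,0]],
  ],
)

```text
time_s: 18.6
eef_pos: [0.5583, 0.017, 0.1057]
eef_rot: [-180.0, -0.0, 92.6]
wrist_force: [-0.4, -0.1, -1.1]
finger_gap: 0.0274
grip_force: 86.7
```

Call:
creep_tool(
  moves=[
    [[0,0,0.01,0],[0,0,0.005,0],[0,0,0,0],[0,0,0,0]],
  ],
)

```text
time_s: 19.1
eef_pos: [0.5583, 0.0169, 0.1029]
eef_rot: [180.0, 0.0, 92.6]
wrist_force: [0.1, -0.3, -1.4]
finger_gap: 0.0275
grip_force: 86.7
```

Call:
creep_tool(
  moves=[
    [[0,0,0.005,0],[0,0,0,0],[0,0,0,0]],
  ],
)

```text
time_s: 19.48
eef_pos: [0.5582, 0.0169, 0.1018]
eef_rot: [-180.0, 0.0, 92.6]
wrist_force: [-0.7, 0.7, -1.6]
finger_gap: 0.0273
grip_force: 86.7
```

Call:
creep_tool(
  moves=[
    [[0,0,0.005,0],[0,0,0,0],[0,0,0,0]],
  ],
)

```text
time_s: 19.85
eef_pos: [0.5583, 0.0169, 0.1008]
eef_rot: [-180.0, 0.0, 92.6]
wrist_force: [-0.1, -0.6, -2.1]
finger_gap: 0.0276
grip_force: 86.7
```

Converted, 0.001 m / 0.2 = 0.005.

Call:
creep_tool(
  moves=[
    [[0,0,0.005,0],[0,0,0,0],[0,0,0,0]],
  ],
)

```text
time_s: 20.23
eef_pos: [0.5584, 0.0169, 0.1]
eef_rot: [180.0, 0.0, 92.6]
wrist_force: [-1.1, -0.1, 3.3]
finger_gap: 0.0279
grip_force: 86.9
```

Call:
creep_tool(
  moves=[
    [[0,0,0.005,0],[0,0,0,0],[0,0,0,0]],
  ],
)

```text
time_s: 20.6
eef_pos: [0.5583, 0.0169, 0.0988]
eef_rot: [180.0, 0.0, 92.6]
wrist_force: [-0.8, 0.4, 4.6]
finger_gap: 0.0274
grip_force: 86.9
```

Call:
creep_tool(
  moves=[
    [[0,0,0.005,0],[0,0,0,0],[0,0,0,0]],
  ],
)

```text
time_s: 20.98
eef_pos: [0.5584, 0.017, 0.0979]
eef_rot: [180.0, 0.0, 92.6]
wrist_force: [-1.8, -0.0, 4.5]
finger_gap: 0.0272
grip_force: 87.0
```

Converted, 0.001 m / 0.2 = 0.005.

Call:
creep_tool(
  moves=[
    [[0,0,0.005,0],[0,0,0.005,0],[0,0,0.005,0],[0,0,0.005,0],[0,0,0.005,0],[0,0,0,0],[0,0,0,0],[0,0,0,0]],
  ],
)

```text
time_s: 21.98
eef_pos: [0.5584, 0.017, 0.0931]
eef_rot: [180.0, 0.0, 92.6]
wrist_force: [-2.4, -0.1, 7.6]
finger_gap: 0.0274
grip_force: 87.4
```

Run:
```python
from h import *
o=manip.get_obs();print(o['eef_pos'],o['eef_rot'],o['wrist_force'],o['ft_torque'])
im={n:manip.get_image(n) for n in('scene','side')}
Pt=np.array([.5587,.0173,0])
c,sn=np.cos(np.radians(2.7)),np.sin(np.radians(2.7))
S=Pt+[-c*.043+sn*.068,-sn*.043-c*.068,.04]
out=[]
for n,i in im.items():
    cv2.imwrite(f'pics/{n}7.png',i);u,v=proj(n,[S])[0].astype(int);print(n,u,v)
    out.append(cv2.resize(i[v-60:v+40,u-85:u+48],(399,300),interpolation=cv2.INTER_CUBIC))
u,v=proj('side',[S])[0].astype(int)
out2=[cv2.resize(im[n][y-18:y+18,x-24:x+24],(399,300),interpolation=cv2.INTER_CUBIC) for n,(x,y) in ((n,proj(n,[S])[0].astype(int)) for n in im)]
cv2.imwrite('pics/m7.png',np.vstack([np.hstack(out),np.hstack(out2)]))
```

```text
[0.5584 0.017  0.0931] [179.9834   0.006   92.5875] [-2.39   -0.1064  7.6339] [-0.0381  0.5267 -0.0069]
scene 261 228
side 242 227
```

View pics/m7.png

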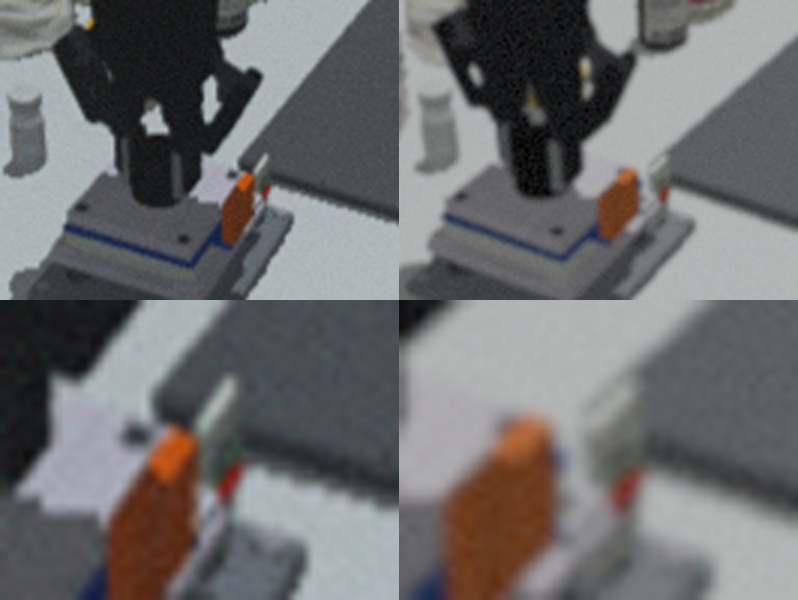

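The stack is flat and square, and the red pointer sits at the scale's green band. TCP travel since contact is ≈7.2 mm; I'll add a little more and hold.

Converted, 0.0007 m / 0.2 = 0.0035.

Call:
creep_tool(
  moves=[
    [[0,0,0.0035,0],[0,0,0,0],[0,0,0,0],[0,0,0,0],[0,0,0,0],[0,0,0,0],[0,0,0,0],[0,0,0,0],[0,0,0,0],[0,0,0,0],[0,0,0,0],[0,0,0,0]],
  ],
)

```text
time_s: 23.58
eef_pos: [0.5584, 0.017, 0.0925]
eef_rot: [180.0, 0.0, 92.6]
wrist_force: [-3.6, -0.4, 8.2]
finger_gap: 0.0276
grip_force: 87.4
```

Call:
creep_tool(
  moves=[
    [[0,0,0,0],[0,0,0,0],[0,0,0,0],[0,0,0,0],[0,0,0,0],[0,0,0,0],[0,0,0,0],[0,0,0,0],[0,0,0,0],[0,0,0,0]],
  ],
)

```text
time_s: 24.82
eef_pos: [0.5584, 0.0169, 0.0925]
eef_rot: [180.0, 0.0, 92.6]
wrist_force: [-2.8, -0.6, 8.2]
finger_gap: 0.0274
grip_force: 87.4
```

```bash
python3 -c "
from bench import manip
print(manip.hand_in())"
```

```text
the job is handed in; nothing more can be done
None
```

The card is on the tray with the plate squarely on top, and I handed the job in while still pressing: about 8 mm down by tool travel, 8.2 N, held over 2 s, at 24.8 s. No verdict was returned.

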